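# Release a cell from the two-key feeder

## Robot

A 7-joint arm with a two-finger parallel gripper is mounted at the origin on the work surface. World frame = base frame: x ahead of the robot, y to its left, z up, the work surface at z = 0. Lengths are in m, angles in rad, forces in N, time in s.
With the tool pointing down it reaches from about 0.4 to 0.85 m from the base axis. Payload 10.4 kg.
Tool frame: the origin (TCP) lies midway between the tips of the shut fingers; the grasp point (between the pads) lies 19 mm behind it (manip.hold_point_z is the distance from the TCP to the grasp point, in m); z points along the fingers, y is the line along which they close (so a half turn about z gives the same grasp; the last joint's range is limited). The gripper opens to 85 mm and grips with 20 to 120 N. Pads are 22 mm wide; open, the fingers measure 114 mm over their backs; the gripper's body (76 mm by 85 mm) begins 54 mm behind the grasp point. The pads swing forward as they close: fully open they stand 13 mm farther back than shut.
Start: joints at [1.127, 0.332, -0.065, 1.46, 0.022, 1.35, -0.088], TCP at [0.255, -0.57, 0.231] pointing down, gripper open.
Joint ranges: [-2.6, 2.6], [-0.5, 2.12], [-1.47, 1.34], [0.16, 2.42], [-1.27, 4.41], [0.06, 2.06], [-2.6, 2.6]. Speed limits (rad/s): [2.22, 2.22, 2.79, 2.79, 3.14, 3.14, 3.14].

## Interface

Orientations are given as a unit quaternion [x, y, z, w].
In Python, from workcell import manip, eyes, job gives the robot as it stands.
- The arm moves only by the shell command python3 -m crank 'ROWS' [FORCE]. ROWS is JSON, a list that holds one entry, the list of rows, each a list of 7 numbers: the finger opening in cm, from 0 to 8.54, then the shift along the world's x, y, z in cm, then the turn, a rotation vector about the world's x, y, z in degrees. In form: [[[hand, x, y, z, ax, ay, az], ...]]. A call has 1 to 20 rows; each row shifts and turns the commanded pose from where the row before left it; what a row does not reach is not made up. A row lasts 1/8 s, in which the tool goes at most 62.5 mm and 10.7 degrees, less where a joint would pass 70% of its speed; a pose out of reach is approached as far as the arm can. A call with a gripper value outside its range is refused whole. The fingers move at their own pace and stop on an object; FORCE is the grip in N (left out, the last holds). Time passes only in rows, so rows that do not move let the fingers close. It gives the time, the measured TCP pose, the force, the opening and the grip force at its end, in the units of the state.
- manip.get_obs(): the state, without advancing time (a new reading comes with each control period).
- eyes.camera(name): name is "side" or "top" or "wrist"; returns (picture, depth): 480x640x3 uint8, red, green, blue; 480x640 float32, m along the optical axis (not along the pixel's ray), 0 where there is no reading.
- eyes.camera_params(name): a dict with "fx", "fy", "cx", "cy" (pixels), "dist" ([k1, k2, p1, p2, k3] as OpenCV has them; the pictures are not rectified), "world_from_camera" (4x4, takes a point from camera to world coordinates); the wrist camera has in their place "hand_eye" (4x4, takes a point from camera to tool coordinates, whose origin is the TCP and whose axes are the flange's). Camera axes: x right, y down, z forward; pixel columns grow to the right and rows downward; lengths in m; the calibration is good to about 2 mm. A picture is of the moment at which its call begins: read the wrist's pose just before it. camera_params takes no time and is no camera call.
- job.hand_in(): hands the job in; it is judged then, once.
The state is a dict: "clock": time; "joint_pos": joint angles; "joint_velocities": joint speeds; "tau": joint torques, N m; "position": TCP position; "ee_rot": TCP orientation; "ft_force": force on the tool from outside, world axes, zero at the start; "torque": the same for the moment, N m; "grip_width": opening from 0.0 (shut) to 1.0 (fully open); "grasp_force": force on a finger pad.
Only numpy, scipy, OpenCV 4.12 (cv2) and the standard library are available. Lean on these libraries where they do the work, as an engineer would, in place of code of your own. Each camera call takes 0.05 s, during which the arm holds its last target. There are 200 camera calls.

## Task

On the battery feeder, press the two round keys down together, one fingertip on each, and keep both fully down until the cell has rolled down the chute and lies still in the tray; then let both keys come back up and move clear. Do not press the small square key between them, do not touch or lift the cell, and leave everything else on the desk where it is.

Things in the scene. Friction and masses are not known exactly. Their poses are not given: they have to be found in the camera images.
- feeder: cell feeder, fixed to the desk: a grey key deck (72 x 124 mm, top 60 mm above the desk) nearest the robot, then an aluminium chute sloping down, away from the deck, into an open tray. Origin on the desk midway below the two round keys; x runs from the deck along the chute, y from the right round key to the left, z up. Its place varies and it is turned up to 25 degrees
- stop_pins (a point): point on the chute midway between the two steel stop pins (36 mm apart along feeder y) that hold the cell back. Each round key lowers the pin on its side; a pin is clear of the chute when its key is 5.5 mm or more down, and rises again with its key
- key_left_top (a point): centre of the top of the left round black key (feeder y = +32 mm), 26 mm across, top 76 mm above the desk. It goes straight down 8 mm to a firm stop against a spring (1.5 N at the top, 5 N fully down) and comes up by itself. Fully down its top is 5 mm above the steel collar round it. The round keys are 64 mm apart, centre to centre
- key_right_top (a point): centre of the top of the right round black key (feeder y = -32 mm), same as the left one
- key_left (a joint): how far the left round key is down, in m: 0 up, 0.008 fully down
- key_right (a joint): how far the right round key is down, in m: 0 up, 0.008 fully down
- key_square_top (a point): centre of the top of the small square key (16 x 16 mm, top 67 mm above the desk) midway between the round ones: not to be pressed
- key_square (a joint): how far the square key is down, in m: 0 up, 0.004 fully down
- cell_center (a point): centre of the battery cell (33 mm across, 60 mm long, about 0.14 kg) that lies across the top of the chute (its axis along the feeder's y), about 81 mm beyond the round keys, held back by the two stop pins. With both pins down it rolls about 120 mm into the tray, in about half a second
- cell: the same battery cell; its origin is its centre too and its frame turns as it rolls (y is its long axis)
- tray (a point): centre of the tray's floor at the foot of the chute, 6 mm above the desk and 198 mm from the line of the round keys; the tray is 47 mm long along the chute and 64 mm wide inside; a cell lying in it has its centre 16.5 mm above this point
- spare_cell: a second, identical cell standing upright on the desk beside the chute (33 mm across, 60 tall; origin at its underside); a bystander
- spool: reel of solder wire standing on the desk left of the feeder (52 mm across, 42 tall; origin at its underside); a bystander
- driver: screwdriver, about 150 mm long, lying on the desk right of the feeder; a bystander
- mug: white mug on a cork coaster (80 mm across, 95 tall; origin at its underside); a bystander
- meter: yellow hand-held meter lying on the desk (190 x 90 x 44 mm; origin at its underside); a bystander
- iron_stand: tan soldering-iron stand with a sponge and a wire hook (110 x 85 x 40 mm, hook to 98 mm; origin at its underside); a bystander
- carton: long cardboard carton (180 x 55 x 48 mm; origin at its underside); a bystander
Things that resemble listed ones, but are neither listed nor needed, are in the scene too. What is shaped like the cell but green is not meant.

How it is judged:
By the outcome, as a careful person would: the job done as asked, in the order asked, and still so for the second after the job is handed in, with the robot touching nothing.
It also fails if it takes over 32 s, if anything falls off the work surface, if the arm or the gripper's body presses on something with over 40 N, if the wrist force passes 120 N, or if a joint passes its speed limit or range.

## Working session

There is one attempt and no reset: what is moved stays moved. The work goes in short steps, Python scripts to look and compute and a shell command to move; the robot and the scene stay as the last step left them, time stands still between calls to the robot, and variables do not carry over. Pictures are saved under pics/ and viewed, at most 10 in all, crops included, and the job is handed in when it is done.

```bash
mkdir -p pics; python3 - <<'E'
from workcell import manip, eyes
import cv2,numpy as np
o=manip.get_obs();print(o['clock'],o['position'],o['ee_rot'],o['grip_width'],manip.hold_point_z)
for n in ['side','top']:
    p,d=eyes.camera(n);cv2.imwrite(f'pics/{n}0.png',p[:,:,::-1]);np.save(f'pics/{n}0.npy',d)
    c=eyes.camera_params(n);print(n,c['fx'],c['fy'],c['cx'],c['cy'],c['dist'],np.round(c['world_from_camera'],3).tolist())
print(eyes.camera_params('wrist'))
E
```

```text
0.0 [ 0.25516082 -0.57015723  0.23053628] [ 9.77944998e-01  2.08861501e-01 -1.78934511e-04 -6.50167216e-04] 0.9990106327764642 0.0187
side 451.5627547232991 451.5627547232991 308.2843881723565 240.65690013328853 [-0.09811483  0.          0.          0.          0.        ] [[-0.812, -0.387, 0.436, 0.098], [-0.583, 0.545, -0.603, 0.58], [-0.004, -0.744, -0.668, 0.742], [0.0, 0.0, 0.0, 1.0]]
top 501.93967055443085 501.93967055443085 322.3576837141078 240.84306416032496 [-0.04464454  0.          0.          0.          0.        ] [[-0.024, -0.995, 0.094, 0.448], [-1.0, 0.024, -0.001, 0.004], [-0.001, -0.094, -0.996, 1.198], [0.0, 0.0, 0.0, 1.0]]
{'fx': 352.70681618086337, 'fy': 352.70681618086337, 'cx': 316.91830555280126, 'cy': 241.66525250369583, 'dist': array([-0.03780909,  0.        ,  0.        ,  0.        ,  0.        ]), 'hand_eye': array([[-3.24330767e-04, -9.53222132e-01, -3.02270510e-01,
         7.67845705e-02],
       [ 9.99999941e-01, -2.73813328e-04, -2.09500502e-04,
        -8.28368572e-04],
       [ 1.16934821e-04, -3.02270560e-01,  9.53222164e-01,
        -1.41841365e-01],
       [ 0.00000000e+00,  0.00000000e+00,  0.00000000e+00,
         1.00000000e+00]])}
```

View pics/top0.png

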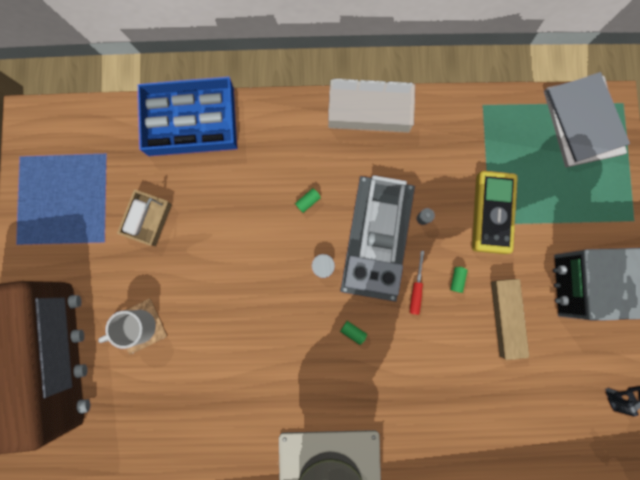

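View pics/side0.png

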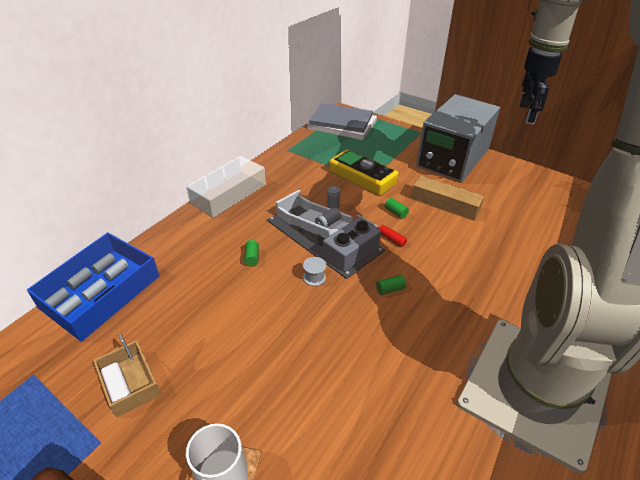

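The top view shows the round keys near (360,272) and (389,278), the square key near (375,275), and the cell near (381,241). The chute runs up the image. The side view shows the same feeder with keys near (343,238) and (362,226). Next I'll segment the keys and triangulate them.

```bash
cat > h.py <<'E'
import cv2,numpy as np
from workcell import eyes,manip
from scipy.spatial.transform import Rotation as R
def ray(n,uv,T=None):
    c=eyes.camera_params(n);K=np.array([[c['fx'],0,c['cx']],[0,c['fy'],c['cy']],[0,0,1]])
    q=cv2.undistortPoints(np.array([[uv]],float),K,np.array(c['dist'],float))[0,0]
    T=np.array(c['world_from_camera']) if T is None else T
    return T[:3,3],T[:3,:3]@np.array([q[0],q[1],1])
def plane(n,uv,z,T=None):
    o,d=ray(n,uv,T);return o+d*(z-o[2])/d[2]
def tri(rs):
    A=np.zeros((3,3));b=np.zeros(3)
    for o,d in rs:
        d=d/np.linalg.norm(d);P=np.eye(3)-np.outer(d,d);A+=P;b+=P@o
    X=np.linalg.solve(A,b)
    return X,[np.linalg.norm(np.cross(X-o,d/np.linalg.norm(d)))*1000 for o,d in rs]
def tcp():
    o=manip.get_obs();T=np.eye(4);T[:3,:3]=R.from_quat(o['ee_rot']).as_matrix();T[:3,3]=o['position'];return T
def wristT(T): return T@np.array(eyes.camera_params('wrist')['hand_eye'])
E
python3 - <<'E'
from h import *
for n,(x0,y0,x1,y1) in {'top':(340,255,410,300),'side':(325,210,385,270)}.items():
    g=cv2.imread(f'pics/{n}0.png')[y0:y1,x0:x1].max(2)
    m=(g<45).astype(np.uint8)
    k,l,s,c=cv2.connectedComponentsWithStats(m)
    for i in range(1,k):
        if s[i,4]>15: print(n,s[i].tolist(),c[i]+[x0,y0],plane(n,c[i]+[x0,y0],.076).round(4))
# approximations
L=plane('top',(360,272),.076);Rr=plane('top',(389,278),.076);print(L,Rr,np.linalg.norm(L-Rr),'mid',(L+Rr)/2,'yaw',np.degrees(np.arctan2(*(L-Rr)[[1,0]]))-90)
T=tcp();print(T[:3,:3].round(3))
E
```

```text
top [31, 18, 6, 6, 28] [373.75       275.39285714] [ 0.4738 -0.1098  0.076 ]
top [43, 18, 11, 10, 83] [387.73493976 277.71084337] [ 0.4679 -0.1409  0.076 ]
side [31, 11, 12, 11, 104] [361.75       225.83653846] [ 0.4632 -0.134   0.076 ]
side [12, 21, 20, 13, 145] [345.44827586 237.06896552] [ 0.473  -0.0793  0.076 ]
[ 0.48214484 -0.0793616   0.076     ] [ 0.4672039  -0.14366726  0.076     ] 0.06601855678995282 mid [ 0.47467437 -0.11151443  0.076     ] yaw -13.080174620019434
[[ 0.913  0.408 -0.001]
 [ 0.408 -0.913  0.001]
 [-0.    -0.001 -1.   ]]
```

```bash
python3 -m crank '[[[5,1.8,3.8,0,0,0,-3.1],[5,1.8,3.8,0,0,0,-3.1],[5,1.8,3.8,0,0,0,-3.1],[5,1.8,3.8,0,0,0,-3.1],[5,1.8,3.8,0,0,0,-3.1],[5,1.8,3.8,0,0,0,-3.1],[5,1.8,3.8,0,0,0,-3.1],[5,1.8,3.8,0,0,0,-3.1],[5,1.8,3.8,0,0,0,-3.1],[5,1.8,3.8,0,0,0,-3.1],[5,1.8,3.8,0,0,0,-3.1],[5,1.8,3.8,0,0,0,-3.1],[5,0,0,0,0,0,0],[5,0,0,0,0,0,0]]]'; python3 - <<'E'
from h import *
T=tcp();p,d=eyes.camera('wrist');cv2.imwrite('pics/w1.png',p[:,:,::-1]);np.save('pics/w1.npy',T);np.save('pics/w1d.npy',d)
print(T.round(4), manip.get_obs()['grip_width'])
E
```

```text
clock: 1.85
position: [0.471, -0.115, 0.231]
ee_rot: [0.993, -0.114, -0.0, 0.0]
ft_force: [0.1, -0.4, -1.0]
grip_width: 0.586
grasp_force: 0.0
[[ 9.740e-01 -2.263e-01 -7.000e-04  4.710e-01]
 [-2.263e-01 -9.740e-01 -2.000e-04 -1.150e-01]
 [-6.000e-04  4.000e-04 -1.000e+00  2.310e-01]
 [ 0.000e+00  0.000e+00  0.000e+00  1.000e+00]] 0.5829168832377161
```

View pics/w1.png

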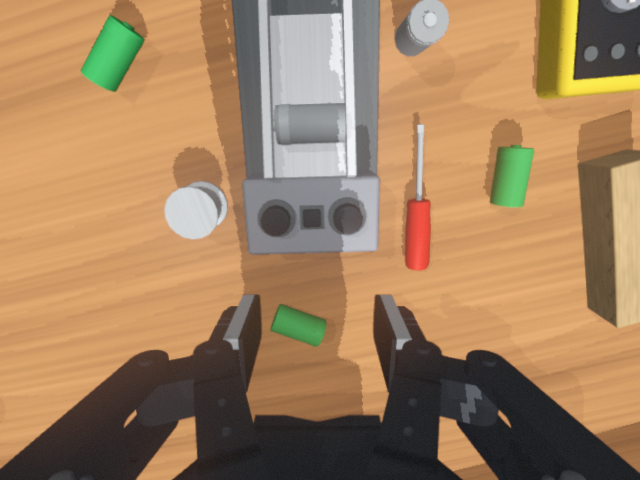

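The wrist view shows round keys near (276,219) and (348,217), the square key at (312,218) and the cell at (311,123). The fingertips are near (247,297) and (386,297). I'll lower the arm, take a second view, then triangulate.

```bash
python3 -m crank '[[[5,0.1,0.1,-3,0,0,0],[5,0.1,0.1,-3,0,0,0],[5,0.1,0.2,-2.5,0,0,0],[5,0,0,0,0,0,0],[5,0,0,0,0,0,0]]]'; python3 - <<'E'
from h import *
T=tcp();p,d=eyes.camera('wrist');cv2.imwrite('pics/w2.png',p[:,:,::-1]);np.save('pics/w2.npy',T)
print(T[:3,3].round(4), manip.get_obs()['grip_width'])
E
```

```text
clock: 2.52
position: [0.4746, -0.1112, 0.1474]
ee_rot: [0.993, -0.114, 0.001, 0.0]
ft_force: [0.8, 0.2, -0.2]
grip_width: 0.585
grasp_force: 0.0
[ 0.4746 -0.1112  0.1474] 0.5852915426320456
```

View pics/w2.png

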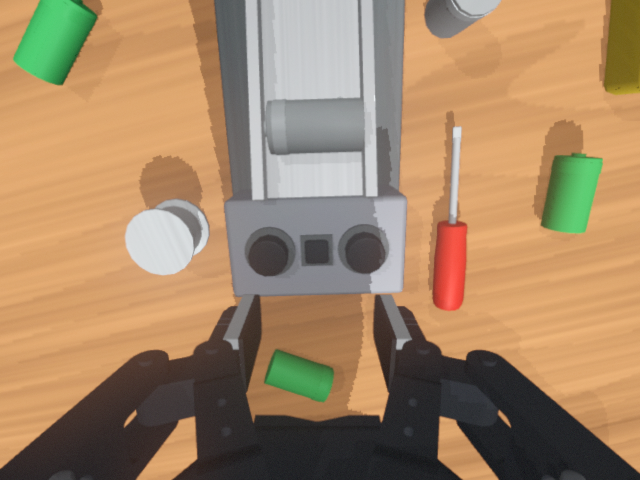

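Here the keys are near (268,254) and (363,251), and the fingertips are still at (247,297) and (386,297). I'll enlarge the keys from both views to get exact edges.

```bash
python3 - <<'E'
from h import *
a=cv2.imread('pics/w1.png')[195:240,245:380];b=cv2.imread('pics/w2.png')[222:310,225:410]
f=lambda x,s:cv2.resize(np.clip(x.astype(float)*2,0,255).astype(np.uint8),None,fx=s,fy=s,interpolation=cv2.INTER_NEAREST)
A=f(a,4);B=f(b,4);w=max(A.shape[1],B.shape[1])
A=cv2.copyMakeBorder(A,0,0,0,w-A.shape[1],0)
cv2.imwrite('pics/crop.png',np.vstack([A,B]))
for n,(x0,y0,x1,y1) in {'w1':(255,200,370,236),'w2':(235,225,400,290)}.items():
    g=cv2.imread(f'pics/{n}.png')[y0:y1,x0:x1].max(2)
    for t in (45,55,65):
        k,l,s,c=cv2.connectedComponentsWithStats((g<t).astype(np.uint8))
        for i in range(1,k):
            if s[i,4]>40: print(n,t,(s[i,:2]+[x0,y0]).tolist(),s[i,2:].tolist(),(c[i]+[x0,y0]).round(1))
E
```

```text
w2 65 [263, 236] [25, 38, 305] [278.7 252.7]
w2 65 [305, 240] [23, 23, 290] [315.5 254.4]
w2 65 [346, 239] [8, 15, 44] [348.7 245.5]
```

View pics/crop.png

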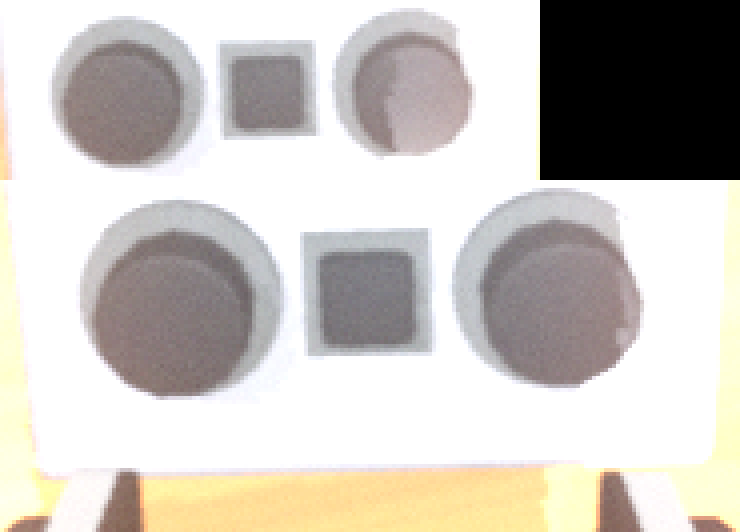

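Read from the 4x crop, the key-top discs are centred at about (275.9,222.3) and (348.3,219.8) in w1. In w2 they are at (268.0,257.8) and (365.4,255.0).

```bash
python3 - <<'E'
from h import *
T1=wristT(np.load('pics/w1.npy'));T2=wristT(np.load('pics/w2.npy'))
P={}
for k,a,b in [('L',(275.9,222.3),(268.0,257.8)),('R',(348.3,219.8),(365.4,255.0))]:
    print(k,'tri',tri([ray('wrist',a,T1),ray('wrist',b,T2)]))
    q=[plane('wrist',a,.076,T1),plane('wrist',b,.076,T2)];print(np.round(q,4)); P[k]=np.mean(q,0)
d=P['L']-P['R'];print('sep',np.linalg.norm(d),'mid',(P['L']+P['R'])/2,'yaw',np.degrees(np.arctan2(d[1],d[0]))-90)
T=tcp();print('tool yaw',np.degrees(np.arctan2(T[1,0],T[0,0])))
# fingertips in tool frame, tip end at z=-0.005
H=np.array(eyes.camera_params('wrist')['hand_eye'])
for z in (-.003,-.006):
    for u in [(238,296),(260,295),(374,295),(397,296)]: print(z,u,plane('wrist',u,z,H).round(4))
E
```

```text
L tri (array([ 0.47750175, -0.07846829,  0.06906841]), [np.float64(0.33515756796512164), np.float64(0.33515756796509005)])
[[ 0.4789 -0.08    0.076 ]
 [ 0.4799 -0.0797  0.076 ]]
R tri (array([ 0.46513769, -0.14171975,  0.06971743]), [np.float64(0.15556679052438127), np.float64(0.155566790524464)])
[[ 0.4668 -0.1417  0.076 ]
 [ 0.4675 -0.1412  0.076 ]]
sep 0.06276680478958974 mid [ 0.47328625 -0.11064618  0.076     ] yaw -11.237001548552584
tool yaw -13.136882796790404
-0.003 (238, 296) [ 0.0075 -0.0347 -0.003 ]
-0.003 (260, 295) [ 0.008  -0.0251 -0.003 ]
-0.003 (374, 295) [ 0.008   0.0245 -0.003 ]
-0.003 (397, 296) [ 0.0075  0.0345 -0.003 ]
-0.006 (238, 296) [ 0.009 -0.034 -0.006]
-0.006 (260, 295) [ 0.0095 -0.0245 -0.006 ]
-0.006 (374, 295) [ 0.0095  0.0239 -0.006 ]
-0.006 (397, 296) [ 0.009   0.0338 -0.006 ]
```

```bash
python3 -m crank '[[[5.5,-0.1,0.05,-2.5,0,0,1.4],[5.5,0,0,-2.5,0,0,0],[5.5,0,0,-1.7,0,0,0],[5.5,0,0,0,0,0,0],[5.5,0,0,0,0,0,0]]]'; python3 - <<'E'
from h import *
p,d=eyes.camera('wrist');q,_=eyes.camera('side')
A=cv2.resize(p[200:340,200:440],None,fx=2.5,fy=2.5);B=cv2.resize(q[180:280,260:400],None,fx=4,fy=4)[:350]
B=cv2.resize(B,(200,350)) if 0 else B[:, :200+0]
cv2.imwrite('pics/w3.png',np.clip(A[:,:,::-1].astype(float)*1.6,0,255).astype(np.uint8));print(manip.get_obs()['position'])
E
```

```text
clock: 3.2
position: [0.4741, -0.1101, 0.0804]
ee_rot: [0.995, -0.102, 0.001, 0.0]
ft_force: [-0.5, 0.0, 0.8]
grip_width: 0.65
grasp_force: 0.0
[ 0.47403651 -0.1101444   0.08033985]
```

View pics/w3.png

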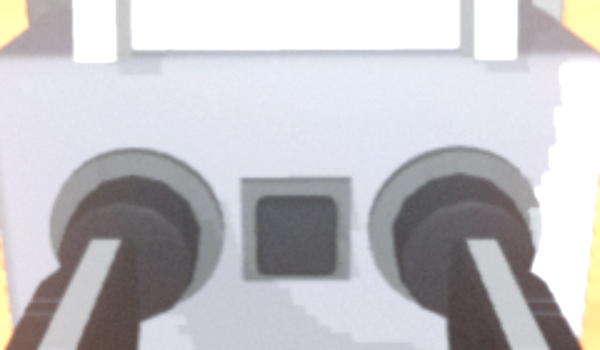

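The fingertips are over both keys and within about 1 mm of centred. They need roughly 1 mm toward -y, judging by the square key at (297,238) against the image centre at 292. Next I'll press in small steps while watching the force.

```bash
python3 -m crank '[[[5.5,0,-0.1,-0.5,0,0,0],[5.5,0,0,0,0,0,0]]]' | grep -E "clock|pos|ft"; python3 -m crank '[[[5.5,0,0,-0.3,0,0,0],[5.5,0,0,0,0,0,0]]]'| grep -E "pos|ft"; python3 -m crank '[[[5.5,0,0,-0.3,0,0,0],[5.5,0,0,0,0,0,0]]]'| grep -E "pos|ft"
```

```text
clock: 3.55
position: [0.4731, -0.1111, 0.0741]
ft_force: [-0.2, -0.3, 0.3]
position: [0.4734, -0.111, 0.0713]
ft_force: [-0.6, -0.5, 2.9]
position: [0.4735, -0.111, 0.0683]
ft_force: [0.0, -0.2, 3.2]
```

```bash
for i in 1; do python3 -m crank '[[[5.5,0,0,-0.3,0,0,0],[5.5,0,0,0,0,0,0]]]'| grep -E "pos|ft"; python3 -m crank '[[[5.5,0,0,-0.15,0,0,0],[5.5,0,0,0,0,0,0]]]'| grep -E "pos|ft"; done
```

```text
position: [0.4735, -0.111, 0.0656]
ft_force: [-2.7, 0.2, 7.5]
position: [0.4735, -0.111, 0.0643]
ft_force: [-2.7, 1.6, 8.9]
```

```bash
python3 -m crank '[[[5.5,0,0,-0.15,0,0,0],[5.5,0,0,0,0,0,0]]]'| grep -E "pos|ft";python3 -m crank '[[[5.5,0,0,-0.1,0,0,0],[5.5,0,0,0,0,0,0],[5.5,0,0,0,0,0,0]]]'| grep -E "clock|pos|ft"; python3 - <<'E'
from h import *
p,d=eyes.camera('wrist');q,_=eyes.camera('top');s,_=eyes.camera('side')
A=p[0:300,180:440];B=cv2.resize(q[170:305,335:425],(200,300));C=cv2.resize(s[180:280,260:393],(340,300))
cv2.imwrite('pics/w4.png',np.hstack([A,B,C])[:,:,::-1])
E
```

```text
position: [0.4736, -0.111, 0.0639]
ft_force: [-9.1, 1.4, 24.3]
clock: 5.18
position: [0.4736, -0.111, 0.0638]
ft_force: [-15.2, 3.0, 36.5]
```

View pics/w4.png

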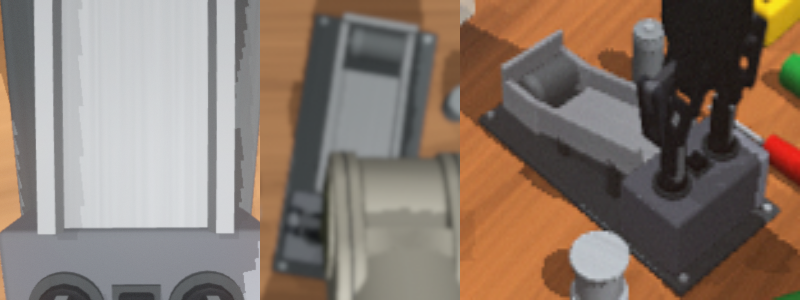

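The cell has left the stop pins and lies in the tray, in both the top and side crops. I'll hold the keys while checking that it is still and that the load is balanced.

```bash
python3 -m crank '[[[5.5,0,0,0,0,0,0],[5.5,0,0,0,0,0,0],[5.5,0,0,0,0,0,0],[5.5,0,0,0,0,0,0]]]'| grep -E "clock|pos|ft"; python3 - <<'E'
from h import *
o=manip.get_obs();t=np.array(o['torque']);f=np.array(o['ft_force']);T=tcp()
print(t.round(2),f.round(1),'tool frame',(T[:3,:3].T@t).round(2))
a=[eyes.camera('side')[0][180:250,260:330].astype(int) for _ in range(6)]
print('change',[np.abs(x-a[0]).mean().round(2) for x in a])
E
```

```text
clock: 5.82
position: [0.4736, -0.1111, 0.0638]
ft_force: [-15.1, 2.8, 35.5]
[0.66 3.26 0.04] [-15.1   2.8  35.5] tool frame [-0.01 -3.32 -0.04]
change [np.float64(0.0), np.float64(1.98), np.float64(1.97), np.float64(1.97), np.float64(2.0), np.float64(1.99)]
```

The moment about the tool x axis is about 0, so both keys are equally on their stops. The image changes are only constant noise, so the cell is still. Now I'll release.

```bash
python3 -m crank '[[[5.5,0,0,0.4,0,0,0],[5.5,0,0,0.4,0,0,0],[5.5,0,0,0.6,0,0,0],[5.5,0,0,2,0,0,0],[5.5,0,0,4,0,0,0],[5.5,-0.5,-1,5,0,0,0],[5.5,-2,-5,2,0,0,0],[5.5,-2,-5,0,0,0,0],[5.5,-2,-5,0,0,0,0],[5.5,-2,-5,0,0,0,0],[5.5,0,0,0,0,0,0],[5.5,0,0,0,0,0,0],[5.5,0,0,0,0,0,0],[5.5,0,0,0,0,0,0]]]'| grep -E "clock|pos|ft"; python3 - <<'E'
from h import *
q,_=eyes.camera('top');s,_=eyes.camera('side')
cv2.imwrite('pics/end.png',np.hstack([cv2.resize(q[165:305,290:430],(400,400)),cv2.resize(s[170:280,255:365],(400,400))])[:,:,::-1])
E
```

```text
clock: 7.88
position: [0.3889, -0.3201, 0.2054]
ft_force: [0.3, 0.3, 0.1]
```

View pics/end.png

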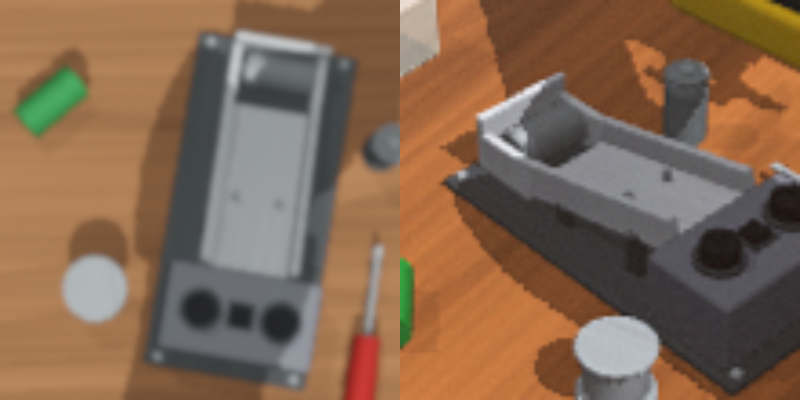

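The cell lies in the tray, at about (280,68) in the left panel. The keys and both stop pins are up again, the bystanders haven't moved, and the arm is clear.

```bash
python3 -c "
from workcell import job
print(job.hand_in())"
```

```text
the job is handed in; nothing more can be done
None
```

I held both round keys down together until the cell lay still in the tray, let them come back up, moved the arm clear and handed the job in at about 8 s on the robot's clock; the hand-in returned no verdict.

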